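# Hold a circular connector under the probe of a hold-down test jig

### The arm

A 6-joint arm with a two-finger parallel gripper is mounted at the origin on a cart in front of the work surface, level with it; the furniture and walls round the work are solid. World frame = base frame: x ahead of the robot, y to its left, z up, the work surface at z = 0. Lengths are in mm, angles in rad, forces in N, time in s.
With the tool pointing down it reaches from about 350 to 775 mm from the base axis. Payload 7.3 kg.
Tool frame: the origin (TCP) lies at the very end of the fingers, on their centre line; the grasp point (between the pads) lies 19 mm behind it (env.pinch_z is the z of the grasp point in the tool frame, in mm); z points along the fingers, y is the line along which they close (so a half turn about z gives the same grasp; the last joint's range is limited). The gripper opens to 92 mm and grips with 3 to 60 N. Pads are 19 mm wide; open, the fingers measure 130 mm over their backs; the gripper's body (75 mm by 190 mm) begins 47 mm behind the grasp point.
Start: joints at [1.139, 0.342, 1.524, -0, 1.275, -0.146], TCP at [147.997, 503.731, 196.241] pointing down, gripper open.
Joint ranges: [-2.53, 2.53], [-0.77, 2.02], [0.04, 2.7], [-1, 4.14], [0.28, 2.66], [-3.11, 3.11]. Speed limits (rad/s): [2.57, 2.57, 3.14, 3.14, 3.14, 3.14].

### API

Orientations are given as a unit quaternion [x, y, z, w].
In Python, from station import sensors, capture, env gives the robot as it stands.
- The arm moves only by the tool move_arm, never from a script. Its argument "rows" is a list of rows, each a list of 5 numbers: the finger opening in cm, from 0 to 9.18, then the shift along the world's x, y, z in cm, then the turn about the world's z in rad. A call has exactly 10 rows; each row shifts and turns the commanded pose from where the row before left it; what a row does not reach is not made up. A row lasts 1/8 s, in which the tool goes at most 62.5 mm and 10.7 degrees, less where a joint would pass 70% of its speed; a pose out of reach is approached as far as the arm can. A call is refused whole if a number of a shift passes 6.25 or a number of a turn 0.188, either way. A call with a gripper value outside its range is refused whole. The fingers move at their own pace and stop on an object; "newtons" is the grip in N (left out, the last holds). Time passes only in rows, so rows that do not move let the fingers close, or fill a call up. It gives the time, the measured TCP pose, the force, the opening and the grip force at its end, in the units of the state.
- sensors.get_obs(): the state, without advancing time (a new reading comes with each control period).
- capture(name): name is "scene" or "top"; returns a dict with "frame" (384x512x3 uint8, red, green, blue), "range_z" (384x512 float32, mm along the optical axis (not along the pixel's ray), 0 where there is no reading), "vertical_fov" (degrees; the focal length in pixels is half the picture's height over the tangent of half this angle, whatever the lens; pixels are square), "cx", "cy" (the principal point, pixels), "distortion" ([k1, k2, p1, p2, k3] as OpenCV has them; the pictures are not rectified), "eye" and "attitude" of the camera in the world. Camera axes: x right, y down, z forward; pixel columns grow to the right and rows downward; lengths in mm; the calibration is good to about 2 mm. A picture is of the moment at which its call begins.
- env.sign_off(): hands the job in; it is judged then, once.
The state is a dict: "time": time; "joint_positions": joint angles; "dq": joint speeds; "joint_torque": joint torques, N m; "tcp_pos": TCP position; "tcp_rot": TCP orientation; "contact_force": force on the tool from outside, world axes, zero at the start; "ft_torque": the same for the moment, N m; "grip_width": finger opening in mm; "grip_force": force on a finger pad.
Only numpy, scipy, OpenCV 4.12 (cv2) and the standard library are available. Lean on these libraries where they do the work, as an engineer would, in place of code of your own. Each camera call takes 0.05 s, during which the arm holds its last target. There are 200 camera calls.

### The job

Put the larger of the two standing circular connectors on test: lower it gently, contact face up as it stands, into the round nest of the test jig until its wide ring sits on the nest's rim, let go of it without dropping it, then take the jig's sprung-open lever by its black cross handle and swing it down until the lever is level, so that the sprung probe bears on the connector's face. The lever has no latch, so keep it level and finish while still holding it; do not force it past level, which overloads the contacts. Leave the smaller connector, the multimeter and the screwdriver where they are.

Things in the scene. Friction and masses are not known exactly. Their poses are not given: they have to be found in the camera images.
- connector: The larger circular connector (to be tested), standing on its narrow rear end; round about its z axis, 38.5 mm tall, 33 g. Rear end 17 mm in diameter up to 15.5 mm; wide knurled ring 27.5 mm in diameter from 15.5 to 30 mm (grip here); contact end 23 mm in diameter from there to the face at 38.5 mm. Origin at the centre of its foot, z up.
- small_connector: The smaller circular connector, same shape, 20 mm in diameter and 28 mm tall, standing upright; origin at the centre of its foot, z up. Not to be moved.
- jig: Test jig fixed to the bench: base plate with its top at 16 mm, x -55 to +130 mm, y -68 to +68 mm; square nest block 60 x 60 mm; two hinge cheeks, outsides 122 mm apart, 133 mm high; hinged lever. Origin on the bench under the nest's centre; z up, x from the nest to the hinge (away from the handle end), y along the hinge pin.
- nest (a point): Centre of the round nest's mouth in the top of the nest block, 50 mm above the bench; axes as the jig's. Blind bore 21 mm in diameter, chamfered, 22 mm deep: the connector's rear end goes in and its wide ring comes to rest on the rim, the connector's origin then 15.5 mm below this point.
- lever_hinge (a point): Centre of the lever's hinge pin, 90 mm along the jig's x from the nest and 100 mm above the bench; the pin lies along the jig's y. Axes as the jig's.
- lever (a joint): Lever angle above level (rad): 0 = level, reaching from the hinge over the nest to the jig's -x; 1.75 = fully open, standing up and leaning slightly back, where a return spring keeps it (handle force about 1 N open, about 8 N level with the probe loaded); lower stop -0.12. On the seated connector the probe meets its face at 0.067, presses with 9 N at 0 and bottoms out at -0.067.
- handle: Black round cross bar at the end of the lever, 14 mm in diameter, along the jig's y, 74 mm free between the side rails, 180 mm from the hinge pin. Origin on its axis at mid length, 100 mm above the bench at level, 277 mm when open; axes turn with the lever (y along the bar, x to the hinge). Open window of 60 mm between the bar and the probe's carrier plate, for a finger.
- probe: Spring-loaded probe on the lever, 90 mm from the hinge pin: flat round nose 20 mm in diameter on a plunger with 12 mm stroke (3 N preload, then 1 N per mm); points down when the lever is level. Origin on the plunger's axis in the lever's mid plane with the plunger out, nose face 33.5 mm below it.
- meter: Handheld multimeter 138 x 68 x 44 mm lying on the bench; origin at the centre of its underside. Not to be moved.
- driver: Screwdriver 145 mm long, 15 mm thick, lying on the bench; origin at the centre of its underside, length along its y. Not to be moved.
Things that resemble listed ones, but are neither listed nor needed, are in the scene too. What is shaped like the connector but blue is not meant.

How it is judged:
By the outcome, as a careful person would: the job done as asked, in the order asked, and still so for the second after the job is handed in, while the arm keeps its last pose, push and grip.
It also fails if it takes over 58 s, if anything falls off the work surface, if the arm or the gripper's body presses on something with over 40 N, if the wrist force passes 120 N, or if a joint passes its speed limit or range.

## Working session

There is one attempt and no reset: what is moved stays moved. The work goes in short steps, Python scripts to look and compute and a tool call to move; the robot and the scene stay as the last step left them, time stands still between calls to the robot, and variables do not carry over. Pictures are saved under pics/ and viewed, at most 10 in all, crops included, and the job is handed in when it is done.

Besides the shell and the picture viewer there is one more tool, called after "Emit:" by a JSON object that holds its "fn" and its "kwargs". move_arm: Moves the arm, as the interface text tells. Its arguments: {"type":"object","properties":{"rows":{"type":"array"},"newtons":{"type":"number"}},"required":["rows"]}

```bash
mkdir -p pics; ls; cat > h.py <<'E'
import numpy as np, cv2, pickle
from station import sensors, capture, env
from scipy.spatial.transform import Rotation as R
def grab(n,tag):
    c=capture(n); pickle.dump(c,open(f'pics/{tag}.pkl','wb')); cv2.imwrite(f'pics/{tag}.png',cv2.cvtColor(c['frame'],cv2.COLOR_RGB2BGR)); return c
def cam(c):
    f=192/np.tan(np.radians(c['vertical_fov'])/2); K=np.array([[f,0,c['cx']],[0,f,c['cy']],[0,0,1.]])
    a=np.array(c['attitude'],float); M=a if a.shape==(3,3) else R.from_quat(a).as_matrix()
    return K,M,np.array(c['eye'],float)
def rays(c,uv):
    K,M,e=cam(c); p=cv2.undistortPoints(np.array(uv,float).reshape(-1,1,2),K,np.array(c['distortion'],float)).reshape(-1,2)
    return np.c_[p,np.ones(len(p))]@M.T
def onz(c,uv,z):
    d=rays(c,uv); e=cam(c)[2]; return e+d*((z-e[2])/d[:,2])[:,None]
def pts(c,uv):
    d=rays(c,uv); uv=np.array(uv,int).reshape(-1,2); return cam(c)[2]+d*c['range_z'][uv[:,1],uv[:,0]][:,None]
E
python3 - <<'E'
from h import *
for n in('scene','top'):
    c=grab(n,n+'0'); print(n,c['eye'],c['attitude'],c['vertical_fov'],c['distortion'])
o=sensors.get_obs();print(o)
E
```

```text
pics
scene [ -11.6449864  -415.07073818  961.26322667] [ 0.87334916 -0.35610434  0.12237451 -0.30899097] 45.737204978319895 [0.05546759 0.         0.         0.         0.        ]
top [ 249.19913434   93.6628763  1517.88352675] [ 0.70646208 -0.70330782  0.05826316 -0.05361754] 44.98639899004618 [-0.08947507  0.          0.          0.          0.        ]
{'time': 0.1, 'joint_positions': array([ 1.13903326e+00,  3.42668238e-01,  1.52491448e+00,  7.98301115e-06,
        1.27540532e+00, -1.46031213e-01]), 'dq': array([-1.15634081e-03, -2.17145205e-03, -2.50566674e-03, -4.46708133e-05,
        4.87767228e-04,  4.55183334e-04]), 'joint_torque': array([ 2.12741172e-03, -4.32007670e+01, -2.44693440e+01,  7.21182232e-02,
        5.26067102e-02, -1.01691769e-04]), 'tcp_pos': array([147.79745596, 503.34619662, 195.60905499]), 'tcp_rot': array([ 1.42381542e-01,  9.89811603e-01, -6.67691031e-04, -2.02428731e-04]), 'contact_force': array([-0.23160506, -0.54923139, -0.8393626 ]), 'ft_torque': array([ 0.0369151 ,  0.00759043, -0.04654598]), 'grip_force': 0.0, 'grip_width': 91.87971278381217}
```

View pics/scene0.png

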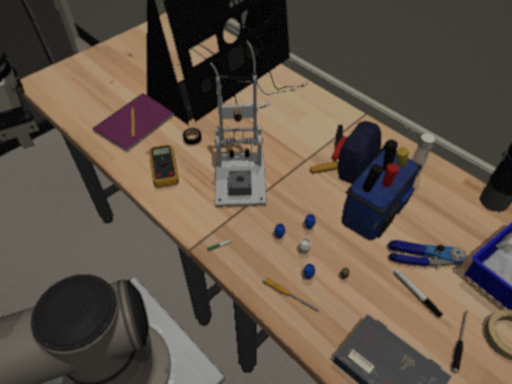

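View pics/top0.png

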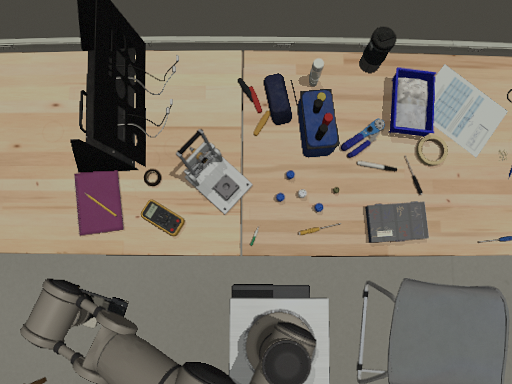

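The scene view shows the white connector at (305,246), blue look-alikes around it, the small connector at (345,272), and the jig at (240,180) with its lever up. In the top view they are at (302,194), (335,190) and (225,185).

```bash
python3 - <<'E'
from h import *
out=[]
for n,(u0,v0,w,h) in dict(top=(170,125,180,100),scene=(200,60,170,230)).items():
    c=pickle.load(open(f'pics/{n}0.pkl','rb')); im=c['frame'][v0:v0+h,u0:u0+w]
    s=4 if n=='top' else 2.6
    cv2.imwrite(f'pics/{n}c.png',cv2.cvtColor(cv2.resize(im,None,fx=s,fy=s,interpolation=cv2.INTER_CUBIC),cv2.COLOR_RGB2BGR))
for n,boxs in dict(top=[(294,186,310,202),(328,183,342,196)],scene=[(297,237,313,255),(338,265,352,280)]).items():
    c=pickle.load(open(f'pics/{n}0.pkl','rb'))
    for b in boxs:
        uv=np.array([(u,v) for v in range(b[1],b[3]) for u in range(b[0],b[2])]); P=pts(c,uv); k=P[:,2]>8
        print(n,b,k.sum(),'pix',uv[k].mean(0),'xyz',P[k].mean(0),P[k].max(0),P[k].min(0))
    # nest block top, base plate
    b=(190,150,255,215) if n=='top' else (210,60,270,210)
    uv=np.array([(u,v) for v in range(b[1],b[3]) for u in range(b[0],b[2])]); P=pts(c,uv)
    print('zhist',np.histogram(P[:,2],bins=[5,12,20,30,44,56,90,125,140,200,250,300])[0])
    k=abs(P[:,2]-50)<5; print('nest',np.median(P[k],0),P[k].mean(0)); 
    r=cv2.minAreaRect(P[k][:,:2].astype(np.float32)); print(r)
    k=(P[:,2]>10)&(P[:,2]<22); print('plate',cv2.minAreaRect(P[k][:,:2].astype(np.float32)))
    k=P[:,2]>255; print('handle',P[k].mean(0),k.sum(), P[k].min(0),P[k].max(0))
E
```

```text
top (294, 186, 310, 202) 62 pix [301.62903226 192.9516129 ] xyz [486.8220814  -74.32015302  31.53552483] [499.89638694 -62.16147077  41.08569374] [473.4267159  -89.29825713  14.83755405]
top (328, 183, 342, 196) 34 pix [335.70588235 189.38235294] xyz [ 485.49945579 -170.60694747  111.25346747] [ 508.96013036   93.6628763  1517.88352675] [ 249.19913434 -196.62845744   13.89425914]
zhist [ 303 1146  178   54  309   26  211   77  144   65    0]
nest [505.75675103 173.6978202   49.42510344] [507.03252106 173.47701477  49.4921838 ]
((525.0883178710938, 187.93017578125), (112.30018615722656, 115.99756622314453), 53.81855010986328)
plate ((541.5772705078125, 185.15066528320312), (177.23255920410156, 171.50022888183594), 47.642757415771484)
handle [ 249.19913434   93.6628763  1517.88352675] 18 [ 249.19913434   93.6628763  1517.88352675] [ 249.19913434   93.6628763  1517.88352675]
scene (297, 237, 313, 255) 137 pix [304.42335766 244.84671533] xyz [477.44111728 -80.83955291  43.320297  ] [500.23419706 -60.98238083 961.26322667] [ -11.6449864  -415.07073818    9.50115955]
scene (338, 265, 352, 280) 76 pix [344.07894737 272.71052632] xyz [ 490.98345916 -189.93571684   34.05357814] [ 508.52725631 -175.38309017  961.26322667] [ -11.6449864  -415.07073818    9.6327895 ]
zhist [ 300 1709  112  360  585  580  743  248  678  291  307]
nest [516.13624876 185.98385524  48.73156367] [580.12852436 252.40223516  48.9027592 ]
((657.422119140625, 350.61431884765625), (531.4447631835938, 168.08042907714844), 41.443058013916016)
plate ((682.1621704101562, 343.3880920410156), (616.5538330078125, 146.2981719970703), 42.997833251953125)
handle [513.78193431 180.70848633 358.07160726] 336 [ -11.6449864  -415.07073818  255.15740748] [628.37278552 299.62550154 961.26322667]
```

View pics/topc.png

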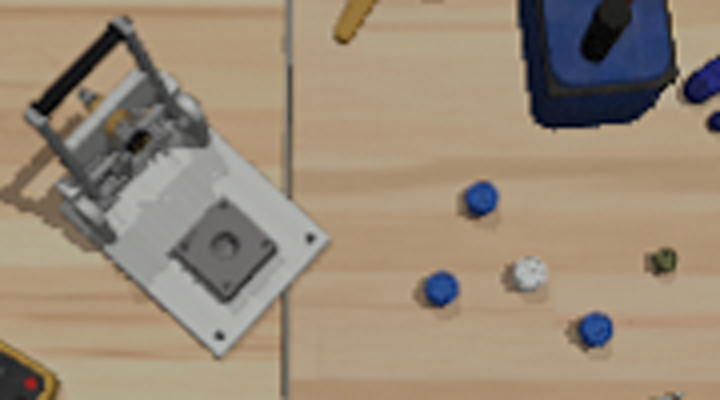

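View pics/scenec.png

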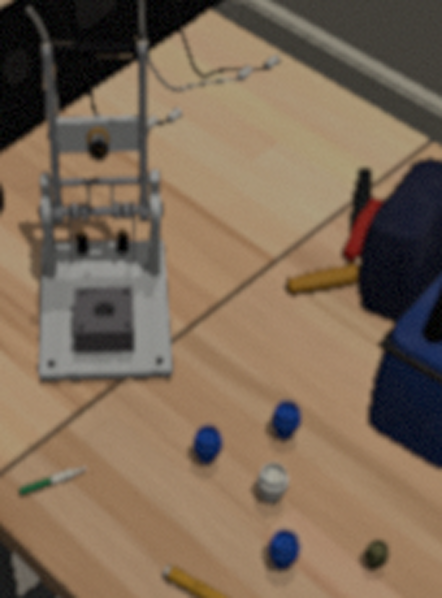

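Top crop: nest hole at crop (226,245), white connector at (529,273), handle bar from (32,112) to (122,25). Scene crop: nest hole at (104,310), connector at (271,483).

```bash
python3 - <<'E'
from h import *
t=pickle.load(open('pics/top0.pkl','rb')); s=pickle.load(open('pics/scene0.pkl','rb'))
T=lambda x,y:((x+.5)/4-.5+170,(y+.5)/4-.5+125); S=lambda x,y:((x+.5)/2.6-.5+200,(y+.5)/2.6-.5+60)
print('nest',onz(t,[T(225.5,244.5)],49),onz(s,[S(104,310)],49))
# white connector mask centroid, per view, at mean height
for n,c,b in(('top',t,(292,184,312,204)),('scene',s,(294,234,316,258))):
    f=c['frame'][b[1]:b[3],b[0]:b[2]].astype(int); hsv=cv2.cvtColor(f.astype(np.uint8),cv2.COLOR_RGB2HSV)
    m=((hsv[...,1]<50)&(hsv[...,2]>90)).astype(np.uint8); k,l,st,ce=cv2.connectedComponentsWithStats(m); i=1+st[1:,4].argmax()
    p=ce[i]+b[:2]; print(n,st[i],p,'z38',onz(c,[p],38)[0],'z25',onz(c,[p],25)[0],'z20',onz(c,[p],20)[0])
print('bar',onz(t,[T(32,112),T(122,25)],280))
print('plate corners R,B',onz(t,[T(330,240),T(218,356)],16), 'scene L,R',onz(s,[S(40,378),S(171,375)],10))
cs=onz(t,[T(222,198),T(278,247),T(229,301),T(172,252)],50);print('block',cs,cs.mean(0))
uv=np.array([(u,v) for v in range(40,185) for u in range(95,200)]);P=pts(t,uv)
uv2=np.array([(u,v) for v in range(0,130) for u in range(140,330)]);P=np.r_[P,pts(s,uv2)]
P=P[(P[:,2]<900)]
for z in range(100,700,50):
    k=(P[:,2]>z)&(P[:,2]<z+50)
    if k.sum(): print(z,k.sum(),np.percentile(P[k][:,:2],[0,2,98,100],axis=0).round().tolist())
k=P[:,2]>200; np.save('pics/high.npy',P[k])
E
```

```text
nest [[506.26086409 170.83469075  49.        ]] [[505.5033631  172.81435467  49.        ]]
top [ 6  5  9  9 64] [301.953125 192.953125] z38 [485.79215078 -74.64155642  38.        ] z25 [487.87049625 -76.12002251  25.        ] z20 [488.66985988 -76.68866332  20.        ]
scene [  5   5  12  12 103] [304.67961165 244.11650485] z38 [482.03803039 -77.8288309   38.        ] z25 [488.9893299  -73.08029909  25.        ] z20 [491.66290664 -71.25394071  20.        ]
bar [[557.5636005  292.929306   280.        ]
 [619.69961252 232.48834935 280.        ]]
plate corners R,B [[516.22696361  86.68906144  16.        ]
 [419.85061338 177.48772559  16.        ]] scene L,R [[419.56215932 177.38770255  10.        ]
 [516.6313817   87.2818735   10.        ]]
block [[544.15114087 174.11410012  50.        ]
 [504.25917715 128.58721177  50.        ]
 [460.2503902  167.3850003   50.        ]
 [499.76049011 213.67520952  50.        ]] [502.10529958 170.94038043  50.        ]
100 3364 [[511.0, 207.0], [533.0, 246.0], [1044.0, 640.0], [1048.0, 766.0]]
150 4125 [[532.0, 211.0], [545.0, 226.0], [1044.0, 598.0], [1049.0, 627.0]]
200 2354 [[538.0, 215.0], [545.0, 224.0], [1044.0, 593.0], [1048.0, 614.0]]
250 3112 [[545.0, 223.0], [554.0, 237.0], [893.0, 573.0], [1050.0, 601.0]]
300 2160 [[561.0, 478.0], [563.0, 482.0], [853.0, 563.0], [879.0, 579.0]]
350 1023 [[562.0, 487.0], [564.0, 489.0], [839.0, 550.0], [856.0, 566.0]]
```

Emit:
{"fn": "move_arm", "kwargs": {"rows": [[4.6, 3.0, -5.2, 0.4, 0.11], [4.6, 3.0, -5.2, 0, 0.11], [4.6, 3.0, -5.2, 0, 0.11], [4.6, 3.0, -5.2, 0, 0.11], [4.6, 3.0, -5.2, 0, 0.11], [4.6, 3.0, -5.2, 0, 0.11], [4.6, 3.0, -5.2, 0, 0.11], [4.6, 3.0, -5.2, 0, 0.11], [4.6, 3.0, -5.2, 0, 0.11], [4.6, 3.0, -5.2, 0, 0.11]], "newtons": 20}}

```text
time: 1.35
tcp_pos: [448.5, -18.2, 200.1]
tcp_rot: [-0.397, 0.918, 0.0, -0.0]
contact_force: [1.3, 0.8, 0.2]
grip_width: 45.8
grip_force: 0.0
```

Emit:
{"fn": "move_arm", "kwargs": {"rows": [[4.6, 1.95, -2.9, -2, 0], [4.6, 1.95, -2.9, -3, 0], [4.6, 0, 0, -2, 0], [4.6, 0, 0, -2, 0], [4.6, 0, 0, -2, 0], [4.6, 0, 0, -2, 0], [4.6, 0, 0, -0.5, 0], [4.6, 0, 0, 0, 0], [4.6, 0, 0, 0, 0], [4.6, 0, 0, 0, 0]]}}

```text
time: 2.6
tcp_pos: [487.4, -74.4, 65.9]
tcp_rot: [-0.396, 0.918, -0.0, 0.0]
contact_force: [-0.5, 0.6, 0.3]
grip_width: 45.8
grip_force: 0.0
```

```bash
python3 - <<'E'
from h import *
o=sensors.get_obs(); print(o['tcp_pos'],o['tcp_rot'],o['grip_width'],o['time'])
c=grab('scene','s1'); im=c['frame'][195:285,265:385]
cv2.imwrite('pics/s1c.png',cv2.cvtColor(cv2.resize(im,None,fx=5,fy=5,interpolation=cv2.INTER_CUBIC),cv2.COLOR_RGB2BGR))
E
```

```text
[487.40600321 -74.38673659  65.88888934] [-3.95955553e-01  9.18269483e-01 -3.66495472e-04  4.72465754e-04] 45.82761369214357 2.6
```

View pics/s1c.png

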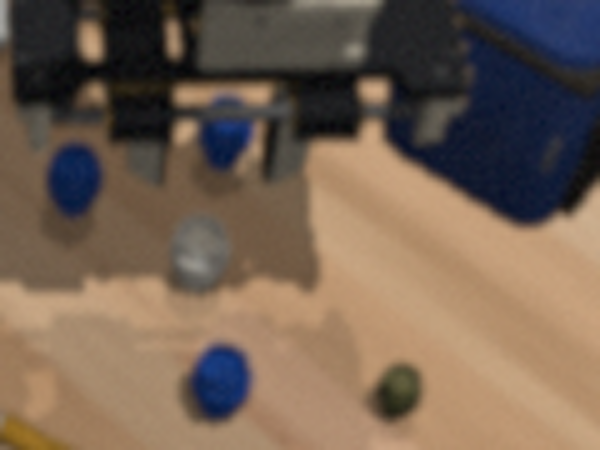

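The close view shows the fingers at (148,165) and (285,160) straddling the white connector at (200,250), with the blue ones clear of the fingers.

Emit:
{"fn": "move_arm", "kwargs": {"rows": [[4.6, 0, 0, -1.5, 0], [4.6, 0, 0, -1.5, 0], [4.6, 0, 0, -1.0, 0], [4.6, 0, 0, -0.7, 0], [4.6, 0, 0, 0, 0], [3.8, 0, 0, 0, 0], [3.3, 0, 0, 0, 0], [2.9, 0, 0, 0, 0], [2.6, 0, 0, 0, 0], [2.3, 0, 0, 0, 0]], "newtons": 20}}

```text
time: 3.9
tcp_pos: [487.0, -74.3, 18.3]
tcp_rot: [-0.396, 0.918, -0.0, 0.0]
contact_force: [-0.3, 1.1, 0.1]
grip_width: 23.8
grip_force: 0.0
```

Emit:
{"fn": "move_arm", "kwargs": {"rows": [[2.0, 0, 0, 0, 0], [2.0, 0, 0, 0, 0], [2.0, 0, 0, 0, 0], [2.0, 0, 0, 1.0, 0], [2.0, 0, 0, 2.0, 0], [2.0, 0, 0, 3.0, 0], [2.0, 0, 0, 3.0, 0], [2.0, 0, 0, 2.0, 0], [2.0, 0, 0, 1.0, 0], [2.0, 0, 0, 0, 0]]}}

```text
time: 5.15
tcp_pos: [487.2, -74.3, 138.8]
tcp_rot: [-0.396, 0.918, -0.0, 0.0]
contact_force: [0.2, 0.3, -0.4]
grip_width: 19.9
grip_force: 0.0
```

```bash
python3 - <<'E'
from h import *
o=sensors.get_obs(); print(o['tcp_pos'],o['tcp_rot'],o['grip_width'],o['time'])
c=grab('scene','s2'); im=c['frame'][170:290,245:385]
cv2.imwrite('pics/s2c.png',cv2.cvtColor(cv2.resize(im,None,fx=5,fy=5,interpolation=cv2.INTER_CUBIC),cv2.COLOR_RGB2BGR))
E
```

```text
[487.23923703 -74.34324553 138.80999511] [-3.95957026e-01  9.18268836e-01 -3.85698025e-04  4.79204977e-04] 19.85573319994187 5.15
```

View pics/s2c.png

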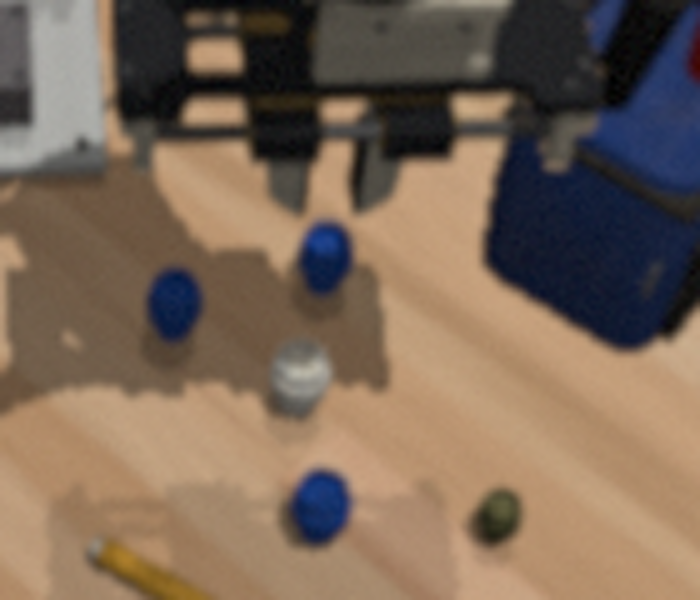

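The grip missed: the connector still stands at crop (300,378), and the fingertips are at (290,208) and (358,208). I'll check the fingertip pixels against the projected TCP.

```bash
python3 - <<'E'
from h import *
def proj(c,P):
    K,M,e=cam(c); rv=cv2.Rodrigues(M.T)[0]; return cv2.projectPoints(np.array(P,float).reshape(-1,1,3),rv,-M.T@e,K,np.array(c['distortion'],float))[0].reshape(-1,2)
s=pickle.load(open('pics/s2.pkl','rb')); s1=pickle.load(open('pics/s1.pkl','rb')); t=capture('top')
print('tcp s2',proj(s,[487.2,-74.3,138.8]),'tips seen',(309.3,211.2)); print('s1',proj(s1,[487.4,-74.4,65.9]))
for n,c in (('s0',pickle.load(open('pics/scene0.pkl','rb'))),('s2',s),('t0',pickle.load(open('pics/top0.pkl','rb')))):
    b=(294,232,316,260) if n[0]=='s' else (290,182,314,206)
    uv=np.array([(u,v) for v in range(b[1],b[3]) for u in range(b[0],b[2])]);P=pts(c,uv);k=(P[:,2]>12)&(P[:,2]<60);print(n,np.median(P[k],0),P[k].max(0),P[k].min(0), proj(c,[487,-75,0]),proj(c,[487,-75,38.5]))
# depth at finger tips
uv=[(u,v) for v in (200,204,207,210) for u in (302,303,304,317,319,321)];print(pts(s,uv).round())
E
```

```text
tcp s2 [[308.77789308 217.24366603]] tips seen (309.3, 211.2)
s1 [[306.08537641 235.43644717]]
s0 [484.6297223  -75.58944996  30.3676706 ] [500.23419706 -60.98238083  41.35913093] [472.94187917 -88.48062683  13.30043687] [[303.89043188 250.57674109]] [[305.19233993 242.0481617 ]]
s2 [484.16871452 -75.91387081  30.38685354] [500.9035273  -61.29004627  38.92384766] [471.82659316 -88.56764298  15.10693247] [[303.89043188 250.57674109]] [[305.19233993 242.0481617 ]]
t0 [486.94503696 -74.60920354  31.89952408] [499.89638694 -62.16147077  41.08569374] [473.4267159  -89.29825713  14.83755405] [[300.78083133 194.39550836]] [[302.07600007 192.560876  ]]
[[ 444.  -82.  247.]
 [ 446.  -83.  246.]
 [ 445.  -86.  249.]
 [ 489.  -87.  211.]
 [ 488.  -92.  217.]
 [ 473. -107.  243.]
 [ 464.  -68.  203.]
 [ 467.  -68.  200.]
 [ 468.  -70.  201.]
 [ 489.  -88.  198.]
 [ 490.  -93.  202.]
 [ 493.  -96.  202.]
 [ 464.  -69.  193.]
 [ 468.  -69.  189.]
 [ 470.  -70.  189.]
 [ 488.  -90.  190.]
 [ 492.  -93.  190.]
 [ 496.  -95.  189.]
 [ 467.  -68.  179.]
 [ 468.  -70.  180.]
 [ 469.  -72.  181.]
 [ 490.  -91.  179.]
 [ 494.  -93.  177.]
 [ 497.  -96.  177.]]
```

```bash
python3 - <<'E'
from h import *
print('pinch',env.pinch_z,[a for a in dir(env) if a[0]!='_'])
def proj(c,P):
    K,M,e=cam(c); rv=cv2.Rodrigues(M.T)[0]; return cv2.projectPoints(np.array(P,float).reshape(-1,1,3),rv,-M.T@e,K,np.array(c['distortion'],float))[0].reshape(-1,2)
for tag,tcp,hw in(('s1',[487.4,-74.4,65.9],23),('s2',[487.2,-74.3,138.8],10)):
    s=pickle.load(open(f'pics/{tag}.pkl','rb')); y=np.array([-.727,.686,0]); tcp=np.array(tcp)
    for dz in(0,10,20,30):
        print(tag,dz,[proj(s,tcp+sg*(hw+w)*y+[0,0,dz])[0].round(1).tolist() for sg in(1,-1) for w in(0,8)])
    b=(225,245) if tag=='s1' else (200,222)
    g=s['frame'].astype(int).sum(2)
    for u in ((294,322) if tag=='s1' else (303,304,317,319)): print(u,g[b[0]:b[1],u])
    rz=s['range_z']; uv=[(305,v) for v in(225,232)]; print('table',pts(s,[(270,230),(330,240),(290,270)]).round(1).tolist())
E
```

```text
pinch -18.8 ['PlanningError', 'pinch_z', 'sign_off']
s1 0 [[296.3, 235.6], [292.9, 235.6], [315.9, 235.3], [319.3, 235.2]]
s1 10 [[296.6, 233.2], [293.1, 233.3], [316.3, 232.9], [319.8, 232.8]]
s1 20 [[296.9, 230.8], [293.4, 230.8], [316.8, 230.5], [320.3, 230.4]]
s1 30 [[297.2, 228.3], [293.7, 228.4], [317.2, 228.0], [320.7, 228.0]]
294 [225 228 228 232 232 234 246 263 272 265 265 265 259 262 260 270 277 280
 282 284]
322 [230 231 228 225 238 259 270 283 285 283 288 290 281 279 273 274 276 276
 277 275]
table [[472.3, 26.8, -2.5], [558.5, -98.8, -3.4], [423.3, -87.6, -0.3]]
s2 0 [[304.3, 217.3], [300.7, 217.4], [313.3, 217.2], [316.9, 217.1]]
s2 10 [[304.6, 214.7], [301.0, 214.7], [313.7, 214.5], [317.4, 214.5]]
s2 20 [[305.0, 212.0], [301.4, 212.0], [314.2, 211.8], [317.8, 211.8]]
s2 30 [[305.4, 209.2], [301.7, 209.3], [314.6, 209.1], [318.3, 209.0]]
303 [ 21  77 140 194 223 227 229 221 215 217 225 248 319 393 436 456 474 478
 474 463 435 394]
304 [ 50  81 136 188 218 223 214 215 204 208 195 219 275 355 421 448 456 446
 421 383 328 276]
317 [ 65  81  86  99 103 129 145 160 168 183 185 227 324 425 470 467 439 431
 419 430 423 402]
319 [205 212 220 216 222 224 221 222 227 226 254 323 411 460 484 481 470 454
 435 427 425 421]
table [[473.1, 27.5, -3.9], [557.2, -99.6, -1.2], [423.3, -87.6, -0.4]]
```

Emit:
{"fn": "move_arm", "kwargs": {"rows": [[4.6, 0, 0, 0, 0], [4.6, 0, 0, -1, 0], [4.6, 0, 0, -2, 0], [4.6, 0, 0, -2, 0], [4.6, 0, 0, -2, 0], [4.6, 0, 0, -2, 0], [4.6, 0, 0, -2, 0], [4.6, 0, 0, -1, 0], [4.6, 0, 0, 0, 0], [4.6, 0, 0, 0, 0]]}}

```text
time: 6.5
tcp_pos: [487.4, -74.4, 18.7]
tcp_rot: [-0.396, 0.918, -0.0, 0.0]
contact_force: [0.1, -0.4, 0.2]
grip_width: 45.8
grip_force: 0.0
```

```bash
python3 - <<'E'
from h import *
o=sensors.get_obs(); print(o['tcp_pos'],o['contact_force'])
c=grab('scene','s3'); im=c['frame'][195:285,265:355]
cv2.imwrite('pics/s3c.png',cv2.cvtColor(cv2.resize(im,None,fx=6.5,fy=6.5,interpolation=cv2.INTER_CUBIC),cv2.COLOR_RGB2BGR))
E
```

```text
[487.38516632 -74.385427    18.67798957] [ 0.12379014 -0.40356815  0.19340891]
```

View pics/s3c.png

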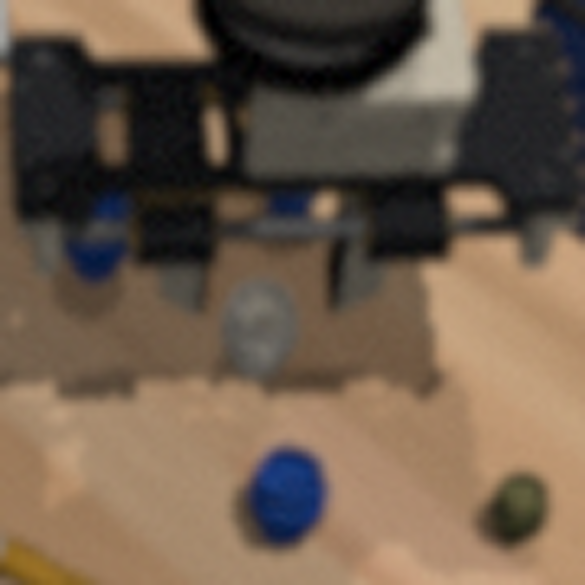

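Fingertips are at crop v≈307, level with the connector's face (centre (262,310)), so the fingers seem to end about 20 mm above the reported TCP. I'll check that with the depth image.

```bash
python3 - <<'E'
from h import *
c=pickle.load(open('pics/s3.pkl','rb'))
for u in(292,294,318,320): 
  p=pts(c,[(u,v) for v in range(234,246)]).round(); print(u,[tuple(map(int,q)) for q in p])
E
```

```text
292 [(435, -73, 126), (433, -75, 125), (434, -74, 120), (455, -59, 77), (455, -59, 74), (456, -59, 67), (455, -59, 64), (456, -59, 59), (456, -60, 55), (482, -40, 0), (479, -43, 2), (480, -42, -3)]
294 [(436, -78, 130), (438, -77, 122), (438, -77, 118), (459, -62, 76), (459, -62, 72), (459, -62, 68), (460, -62, 62), (460, -62, 58), (459, -63, 55), (459, -63, 51), (484, -45, 0), (484, -46, -4)]
318 [(497, -99, 89), (498, -99, 84), (498, -100, 79), (499, -100, 75), (500, -100, 69), (499, -101, 68), (500, -101, 62), (499, -102, 60), (501, -101, 53), (530, -84, -3), (526, -87, 0), (524, -88, 0)]
320 [(502, -102, 86), (502, -102, 82), (501, -103, 81), (502, -103, 75), (503, -103, 70), (503, -104, 67), (504, -103, 60), (504, -104, 57), (535, -86, -2), (532, -88, 0), (529, -91, 2), (529, -91, -3)]
```

Emit:
{"fn": "move_arm", "kwargs": {"rows": [[4.6, 0, 0, -0.4, 0], [4.6, 0, 0, -0.4, 0], [4.6, 0, 0, -0.2, 0], [4.6, 0, 0, 0, 0], [4.6, 0, 0, 0, 0], [4.6, 0, 0, 0, 0], [4.6, 0, 0, 0, 0], [4.6, 0, 0, 0, 0], [4.6, 0, 0, 0, 0], [4.6, 0, 0, 0, 0]]}}

```text
time: 7.8
tcp_pos: [487.0, -74.3, 8.3]
tcp_rot: [-0.396, 0.918, 0.0, 0.0]
contact_force: [-0.1, -0.1, 0.3]
grip_width: 46.2
grip_force: 0.0
```

Emit:
{"fn": "move_arm", "kwargs": {"rows": [[4.6, 0, 0, -0.4, 0], [4.6, 0, 0, -0.4, 0], [4.6, 0, 0, -0.4, 0], [4.6, 0, 0, 0, 0], [4.6, 0, 0, 0, 0], [4.6, 0, 0, 0, 0], [4.6, 0, 0, 0, 0], [4.6, 0, 0, 0, 0], [4.6, 0, 0, 0, 0], [4.6, 0, 0, 0, 0]]}}

```text
time: 9.05
tcp_pos: [487.0, -74.3, -3.8]
tcp_rot: [-0.396, 0.918, 0.0, -0.0]
contact_force: [-0.3, 0.4, -0.2]
grip_width: 46.2
grip_force: 0.0
```

```bash
cat > tips.py <<'E'
from h import *
import sys
o=sensors.get_obs(); print(o['tcp_pos'],o['contact_force'],o['grip_width'])
c=grab('scene',sys.argv[1])
for u in(292,294,318,320):
  p=pts(c,[(u,v) for v in range(238,254)]).round(); print(u,[tuple(map(int,q)) for q in p if q[2]>8])
E
python3 tips.py s4
```

```text
[486.98546238 -74.28488828  -3.76047313] [-0.28421135  0.40468868 -0.24018737] 46.21580733196042
292 [(435, -74, 110), (435, -74, 107), (435, -75, 103), (436, -74, 97), (454, -61, 59), (457, -59, 49), (455, -61, 49), (456, -60, 42), (455, -62, 42), (457, -60, 33)]
294 [(437, -78, 113), (439, -77, 106), (438, -78, 103), (438, -78, 99), (460, -62, 54), (461, -62, 49), (460, -63, 47), (459, -64, 44), (460, -63, 37), (460, -64, 35), (460, -65, 30)]
318 [(497, -101, 74), (498, -101, 68), (501, -100, 61), (500, -101, 58), (500, -101, 54), (502, -101, 46), (501, -102, 44), (501, -102, 41), (502, -103, 36), (503, -102, 30)]
320 [(480, -117, 109), (479, -118, 108), (482, -117, 100), (481, -118, 97), (501, -106, 58), (503, -106, 51), (504, -106, 45), (503, -107, 43), (506, -106, 35)]
```

Emit:
{"fn": "move_arm", "kwargs": {"rows": [[4.6, 0, 0, -0.4, 0], [4.6, 0, 0, -0.4, 0], [4.6, 0, 0, -0.2, 0], [4.6, 0, 0, 0, 0], [4.0, 0, 0, 0, 0], [3.5, 0, 0, 0, 0], [3.1, 0, 0, 0, 0], [2.8, 0, 0, 0, 0], [2.5, 0, 0, 0, 0], [2.2, 0, 0, 0, 0]], "newtons": 20}}

```text
time: 10.35
tcp_pos: [487.1, -74.3, -13.7]
tcp_rot: [-0.396, 0.918, -0.0, 0.0]
contact_force: [0.7, -0.0, 0.4]
grip_width: 26.6
grip_force: 20.0
```

Emit:
{"fn": "move_arm", "kwargs": {"rows": [[2.2, 0, 0, 0, 0], [2.2, 0, 0, 0.5, 0], [2.2, 0, 0, 2.0, 0], [2.2, 0, 0, 3.0, 0], [2.2, 0, 0, 3.0, 0], [2.2, 0, 0, 2.5, 0], [2.2, 0, 1.0, 1.0, 0], [2.2, 0.2, 3.0, 0, 0], [2.2, 0.4, 4.0, 0, 0], [2.2, 0.4, 4.0, 0, 0]]}}

```text
time: 11.6
tcp_pos: [496.3, 47.4, 105.6]
tcp_rot: [-0.396, 0.918, 0.0, -0.001]
contact_force: [0.0, 0.0, 0.0]
grip_width: 26.7
grip_force: 20.0
```

Emit:
{"fn": "move_arm", "kwargs": {"rows": [[2.2, 0.4, 4.0, 0, 0], [2.2, 0.3, 4.0, 0, 0], [2.2, 0.2, 3.0, 0, 0], [2.2, 0, 1.63, 0, 0], [2.2, 0, 0, 0, 0], [2.2, 0, 0, -1.0, 0], [2.2, 0, 0, -1.0, 0], [2.2, 0, 0, -1.0, 0], [2.2, 0, 0, 0, 0], [2.2, 0, 0, 0, 0]]}}

```text
time: 12.85
tcp_pos: [506.2, 171.9, 76.3]
tcp_rot: [-0.396, 0.918, 0.0, 0.0]
contact_force: [0.6, -0.6, -0.1]
grip_width: 27.1
grip_force: 20.0
```

```bash
python3 - <<'E'
from h import *
o=sensors.get_obs(); print(o['tcp_pos'],o['contact_force'],o['grip_width'],o['joint_positions'])
c=grab('scene','s5'); im=c['frame'][110:215,190:300]
cv2.imwrite('pics/s5c.png',cv2.cvtColor(cv2.resize(im,None,fx=5.5,fy=5.5,interpolation=cv2.INTER_CUBIC),cv2.COLOR_RGB2BGR))
E
```

```text
[506.18820802 171.89575384  76.30024431] [ 0.55102759 -0.58671821 -0.06948658] 27.069388882695968 [ 1.83926321e-01  4.85153407e-01  1.66181266e+00  6.54060087e-05
  9.94501787e-01 -2.20083609e+00]
```

View pics/s5c.png

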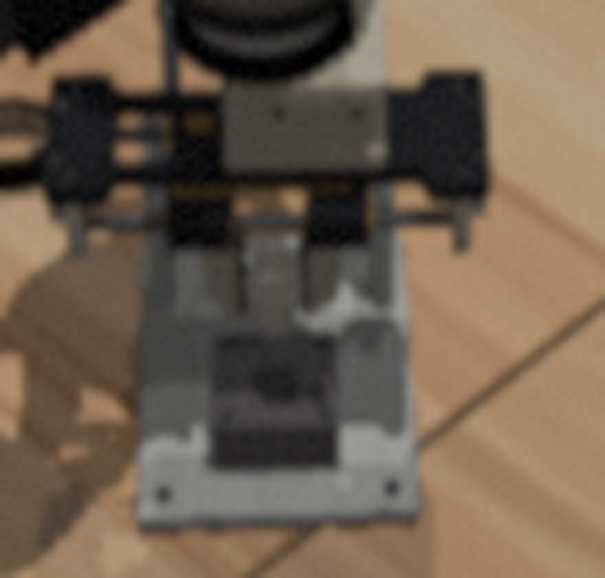

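The close view shows the connector held upright between the fingers at (272,285), in line with the nest bore at (275,380).

Emit:
{"fn": "move_arm", "kwargs": {"rows": [[2.2, 0, 0, -0.8, 0], [2.2, 0, 0, -1.0, 0], [2.2, 0, 0, -1.0, 0], [2.2, 0, 0, -0.7, 0], [2.2, 0, 0, -0.2, 0], [2.2, 0, 0, -0.2, 0], [2.2, 0, 0, -0.2, 0], [2.2, 0, 0, -0.2, 0], [2.2, 0, 0, 0, 0], [2.2, 0, 0, 0, 0]]}}

```text
time: 14.15
tcp_pos: [506.1, 172.0, 33.3]
tcp_rot: [-0.396, 0.918, 0.0, 0.0]
contact_force: [0.5, 0.6, -0.1]
grip_width: 26.6
grip_force: 20.0
```

Emit:
{"fn": "move_arm", "kwargs": {"rows": [[2.2, 0, 0, -0.2, 0], [2.2, 0, 0, -0.2, 0], [2.2, 0, 0, -0.2, 0], [2.2, 0, 0, -0.2, 0], [2.2, 0, 0, -0.1, 0], [2.2, 0, 0, -0.1, 0], [2.2, 0, 0, -0.05, 0], [2.2, 0, 0, 0, 0], [2.2, 0, 0, 0, 0], [2.2, 0, 0, 0, 0]]}}

```text
time: 15.4
tcp_pos: [506.0, 172.0, 22.8]
tcp_rot: [-0.396, 0.918, 0.0, 0.0]
contact_force: [0.1, 0.3, -0.4]
grip_width: 27.0
grip_force: 20.0
```

Emit:
{"fn": "move_arm", "kwargs": {"rows": [[2.2, 0, 0, -0.05, 0], [2.2, 0, 0, 0, 0], [2.2, 0, 0, -0.05, 0], [2.2, 0, 0, 0, 0], [2.2, 0, 0, -0.05, 0], [2.2, 0, 0, 0, 0], [2.2, 0, 0, -0.03, 0], [2.2, 0, 0, 0, 0], [2.2, 0, 0, 0, 0], [2.2, 0, 0, 0, 0]]}}

```text
time: 16.65
tcp_pos: [506.0, 172.0, 20.9]
tcp_rot: [-0.396, 0.918, 0.0, 0.0]
contact_force: [0.7, -0.1, -0.9]
grip_width: 26.8
grip_force: 20.0
```

Emit:
{"fn": "move_arm", "kwargs": {"rows": [[2.2, 0, 0, -0.05, 0], [2.2, 0, 0, 0, 0], [2.2, 0, 0, 0, 0], [2.2, 0, 0, 0, 0], [2.2, 0, 0, 0, 0], [2.2, 0, 0, 0, 0], [2.2, 0, 0, 0, 0], [2.2, 0, 0, 0, 0], [2.2, 0, 0, 0, 0], [2.2, 0, 0, 0, 0]]}}

```text
time: 17.9
tcp_pos: [506.1, 172.1, 20.7]
tcp_rot: [-0.396, 0.918, 0.0, 0.0]
contact_force: [-1.1, 0.2, 6.2]
grip_width: 26.3
grip_force: 20.0
```

Emit:
{"fn": "move_arm", "kwargs": {"rows": [[2.6, 0, 0, 0, 0], [2.8, 0, 0, 0, 0], [3.0, 0, 0, 0, 0], [3.4, 0, 0, 0, 0], [4.0, 0, 0, 0, 0], [4.6, 0, 0, 0, 0], [4.6, 0, 0, 0.5, 0], [4.6, 0, 0, 1, 0], [4.6, 0, 0, 2, 0], [4.6, 0, 0, 2, 0]]}}

```text
time: 19.15
tcp_pos: [506.1, 172.0, 76.7]
tcp_rot: [-0.396, 0.918, -0.0, 0.0]
contact_force: [0.3, -0.8, 0.1]
grip_width: 46.1
grip_force: 0.0
```

```bash
python3 - <<'E'
from h import *
o=sensors.get_obs(); print(o['tcp_pos'],o['contact_force'],o['grip_width'])
c=grab('scene','s6'); im=c['frame'][120:205,190:290]
cv2.imwrite('pics/s6c.png',cv2.cvtColor(cv2.resize(im,None,fx=5.5,fy=5.5,interpolation=cv2.INTER_CUBIC),cv2.COLOR_RGB2BGR))
print([tuple(q) for q in pts(c,[(u,v) for u in(236,240,244) for v in range(166,182,2)]).round().astype(int).tolist()])
E
```

```text
[506.13205761 172.04272939  76.71088283] [ 0.29842013 -0.7556583   0.14575284] 46.12475806785308
[(550, 237, 15), (544, 231, 16), (540, 226, 15), (502, 182, 72), (501, 181, 66), (495, 174, 68), (493, 173, 63), (492, 172, 56), (557, 228, 16), (553, 224, 15), (512, 178, 75), (509, 175, 72), (509, 174, 65), (505, 171, 63), (498, 163, 67), (498, 163, 59), (568, 223, 11), (565, 220, 8), (556, 211, 14), (530, 182, 50), (512, 163, 72), (513, 164, 62), (508, 158, 63), (510, 161, 50)]
```

View pics/s6c.png

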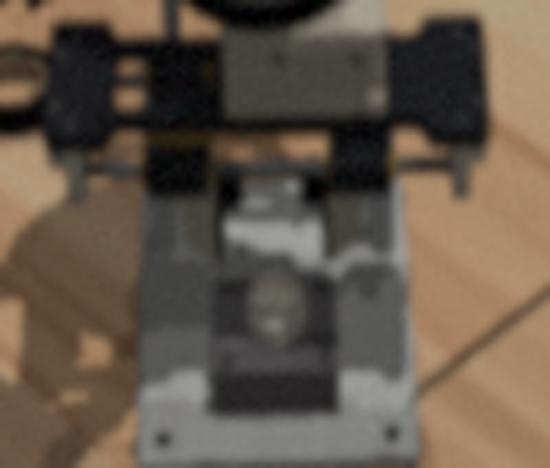

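The connector is seated upright in the nest at (275,305), with its face at about 73 mm as expected, and the fingers are clear. Next is the lever.

Emit:
{"fn": "move_arm", "kwargs": {"rows": [[4.6, 0, 0, 3, 0], [4.6, 0, 0, 4, 0], [4.6, 0, 0, 4, 0], [4.6, 0, 0, 4, 0], [4.6, 0, 0, 4, 0], [4.6, 0, 0, 2.5, 0], [5, 0, 0, 0.8, -0.1], [5, 0, 0, 0, -0.157], [5, 0, 0, 0, -0.157], [5, 0, 0, 0, -0.157]], "newtons": 25}}

```text
time: 20.45
tcp_pos: [505.9, 172.0, 298.6]
tcp_rot: [-0.119, 0.993, 0.0, 0.0]
contact_force: [-0.6, -0.4, -0.4]
grip_width: 49.8
grip_force: 0.0
```

Emit:
{"fn": "move_arm", "kwargs": {"rows": [[5, 1.0, 1.0, 0, -0.16], [5, 1.0, 1.1, 0, -0.16], [5, 1.0, 1.1, 0, -0.16], [5, 1.0, 1.1, 0, -0.16], [5, 1.0, 1.1, 0, -0.16], [5, 1.0, 1.1, 0, -0.16], [5, 1.0, 1.1, 0, -0.04], [5, 0.85, 0.8, 0, 0], [5, 0.5, 0.46, 0, 0], [5, 0, 0, 0, 0]]}}

```text
time: 21.7
tcp_pos: [589.6, 260.7, 298.2]
tcp_rot: [0.369, 0.929, -0.0, -0.0]
contact_force: [0.3, 0.4, -0.1]
grip_width: 49.7
grip_force: 0.0
```

```bash
python3 - <<'E'
from h import *
o=sensors.get_obs(); print(o['tcp_pos'],o['tcp_rot'],o['contact_force'],o['grip_width'],o['joint_positions'])
c=grab('scene','s7'); im=c['frame'][20:200,150:320]
cv2.imwrite('pics/s7c.png',cv2.cvtColor(cv2.resize(im,None,fx=3.3,fy=3.3,interpolation=cv2.INTER_CUBIC),cv2.COLOR_RGB2BGR))
E
```

```text
[589.55454939 260.71707632 298.19916693] [ 3.69322430e-01  9.29301314e-01 -7.57452258e-05 -7.43696899e-05] [ 0.26449298  0.43046737 -0.12250826] 49.688094433761535 [ 2.97588203e-01  5.34589167e-01  9.44898878e-01 -2.52454865e-05
  1.66231542e+00 -5.16650830e-01]
```

View pics/s7c.png

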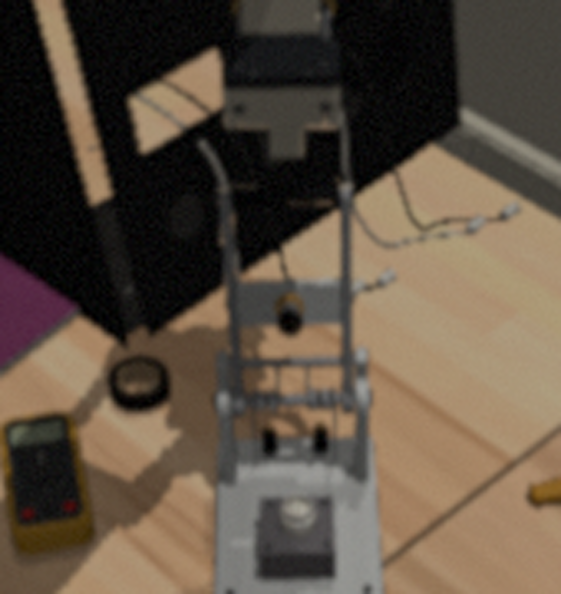

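The finger at (287,145) is over the rail tops. The black bar can't be seen against the black panel, so I'll find it by depth.

```bash
python3 - <<'E'
from h import *
def proj(c,P):
    K,M,e=cam(c); rv=cv2.Rodrigues(M.T)[0]; return cv2.projectPoints(np.array(P,float).reshape(-1,1,3),rv,-M.T@e,K,np.array(c['distortion'],float))[0].reshape(-1,2)
jx=np.array([.685,.728,0]);jy=np.array([-.728,.685,0]);n=np.array([506,171.9,0])
for tag in('s7','scene0'):
    c=pickle.load(open(f'pics/{tag}.pkl','rb'))
    print('bar exp',proj(c,[n+122*jx+[0,0,277]+37*jy,n+122*jx+[0,0,277],n+122*jx+[0,0,277]-37*jy]).round(1).tolist(),'tip',proj(c,[589.6,260.7,330]))
    uv=np.array([(u,v) for v in range(50,110) for u in range(205,270)]);P=pts(c,uv);q=P-n
    a=q@jx;b=q@jy;k=(abs(b)<80)&(a>60)&(a<180)&(P[:,2]>180)&(P[:,2]<420)
    for lo in range(180,420,10):
        m=k&(P[:,2]>=lo)&(P[:,2]<lo+10)
        if m.sum(): print(lo,m.sum(),'jx',a[m].mean().round(1),a[m].std().round(1),'jy',b[m].min().round(),np.median(b[m]).round(),b[m].max().round(), 'central',(m&(abs(b)<30)).sum())
t=pickle.load(open('pics/top0.pkl','rb'));uv=np.array([(u,v) for v in range(125,170) for u in range(170,225)]);P=pts(t,uv);q=P-n;a=q@jx;b=q@jy
m=(P[:,2]>225)&(P[:,2]<400)&(a>0);print('top',m.sum(),a[m].mean(),b[m].mean(),np.percentile(P[m][:,2],[5,50,95]),b[m].min(),b[m].max())
m&=abs(b)<30;print(a[m].mean(),a[m].min(),a[m].max(),P[m][:,2].max())
E
```

```text
bar exp [[222.0, 79.1], [237.4, 78.8], [252.8, 78.6]] tip [[236.66808136  59.87799968]]
190 44 jx 105.7 2.1 jy -44.0 -7.0 41.0 central 32
200 161 jx 107.1 4.1 jy -44.0 1.0 51.0 central 105
210 28 jx 106.1 3.5 jy -44.0 43.0 50.0 central 0
220 30 jx 106.9 2.0 jy -44.0 -37.0 50.0 central 0
230 22 jx 109.3 2.1 jy -45.0 -37.0 49.0 central 0
240 33 jx 110.6 2.1 jy -45.0 -37.0 51.0 central 0
250 29 jx 114.1 3.8 jy -45.0 43.0 50.0 central 0
260 23 jx 114.2 2.1 jy -42.0 45.0 50.0 central 0
270 140 jx 118.7 3.9 jy -45.0 1.0 52.0 central 72
280 114 jx 121.0 3.3 jy -45.0 6.0 51.0 central 78
330 10 jx 86.5 1.5 jy -10.0 0.0 10.0 central 10
340 32 jx 80.9 1.6 jy -10.0 -1.0 10.0 central 32
350 36 jx 80.7 1.3 jy -11.0 0.0 9.0 central 36
360 12 jx 79.3 1.5 jy -11.0 -1.0 9.0 central 12
bar exp [[222.0, 79.1], [237.4, 78.8], [252.8, 78.6]] tip [[236.66808136  59.87799968]]
190 45 jx 106.0 1.8 jy -44.0 -12.0 44.0 central 32
200 157 jx 107.2 3.9 jy -44.0 3.0 51.0 central 105
210 34 jx 106.1 4.0 jy -44.0 3.0 51.0 central 0
220 26 jx 107.3 2.2 jy -45.0 -37.0 50.0 central 0
230 24 jx 109.2 2.2 jy -45.0 -37.0 49.0 central 0
240 30 jx 111.1 2.4 jy -45.0 3.0 51.0 central 0
250 31 jx 113.2 3.6 jy -45.0 43.0 50.0 central 0
260 23 jx 114.2 2.2 jy -42.0 -37.0 50.0 central 0
270 133 jx 118.8 3.6 jy -45.0 4.0 52.0 central 70
280 120 jx 121.0 3.4 jy -45.0 3.0 51.0 central 80
top 229 118.49268558542568 1.4941219767999376 [236.03343838 279.94008936 285.8138009 ] -46.96732381873747 49.50609628998111
120.5831707630293 113.4921605962921 129.2218356245369 289.5355599077368
```

The bar is where expected (jig x 122, z 277) and the finger is centred over it, so I'll descend and grip.

Emit:
{"fn": "move_arm", "kwargs": {"rows": [[5, 0, 0, -1.5, 0], [5, 0, 0, -1.5, 0], [5, 0, 0, -1.5, 0], [5, 0, 0, -1.2, 0], [5, 0, 0, -1.0, 0], [5, 0, 0, 0, 0], [4, 0, 0, 0, 0], [3, 0, 0, 0, 0], [2, 0, 0, 0, 0], [1.0, 0, 0, 0, 0]], "newtons": 15}}

```text
time: 23.0
tcp_pos: [589.6, 260.7, 231.6]
tcp_rot: [0.369, 0.929, 0.0, 0.0]
contact_force: [1.4, 1.1, 0.7]
grip_width: 14.6
grip_force: 0.8
```

Emit:
{"fn": "move_arm", "kwargs": {"rows": [[1.0, 0, 0, 0, 0], [1.0, 0, 0, 0, 0], [1.0, 0, 0, 0, 0], [1.0, 0, 0, 0, 0], [1, 0, 0, 0, 0], [1, 0, 0, 0, 0], [1, 0, 0, 0, 0], [1, 0, 0, 0, 0], [1, 0, 0, 0, 0], [1.0, 0, 0, 0, 0]], "newtons": 25}}

```text
time: 24.25
tcp_pos: [589.6, 260.7, 231.7]
tcp_rot: [0.369, 0.929, 0.0, 0.0]
contact_force: [1.8, 2.1, 3.4]
grip_width: 13.1
grip_force: 25.0
```

```bash
python3 - <<'E'
import numpy as np
th=np.r_[1.75,1.72,1.66,np.arange(1.58,.29,-.08),.24,.19,.15,.12,.10,.08,.06,.04,.02,0]
print(len(th)-1); X=np.c_[(90-180*np.cos(th))*.0685,(90-180*np.cos(th))*.0728,10+18*np.sin(th)].round(2)
for t,d in zip(th[1:],np.diff(X,axis=0)): print(round(t,2),d.round(2).tolist())
E
```

```text
29
1.72 [-0.36, -0.39, 0.09]
1.66 [-0.74, -0.78, 0.13]
1.58 [-0.98, -1.05, 0.07]
1.5 [-0.99, -1.04, -0.05]
1.42 [-0.98, -1.05, -0.15]
1.34 [-0.97, -1.03, -0.28]
1.26 [-0.95, -1.01, -0.38]
1.18 [-0.92, -0.98, -0.5]
1.1 [-0.9, -0.95, -0.6]
1.02 [-0.86, -0.92, -0.7]
0.94 [-0.82, -0.87, -0.8]
0.86 [-0.77, -0.82, -0.9]
0.78 [-0.72, -0.76, -0.98]
0.7 [-0.67, -0.71, -1.06]
0.62 [-0.6, -0.64, -1.14]
0.54 [-0.54, -0.58, -1.21]
0.46 [-0.47, -0.5, -1.26]
0.38 [-0.41, -0.43, -1.31]
0.3 [-0.32, -0.35, -1.36]
0.24 [-0.2, -0.21, -1.04]
0.19 [-0.13, -0.14, -0.88]
0.15 [-0.09, -0.08, -0.71]
0.12 [-0.05, -0.06, -0.54]
0.1 [-0.02, -0.03, -0.35]
0.08 [-0.03, -0.02, -0.36]
0.06 [-0.01, -0.02, -0.36]
0.04 [-0.02, -0.01, -0.36]
0.02 [0.0, -0.01, -0.36]
0.0 [-0.01, 0.0, -0.36]
```

Emit:
{"fn": "move_arm", "kwargs": {"rows": [[1, -0.36, -0.39, 0.09, 0], [1, -0.74, -0.78, 0.13, 0], [1, -0.98, -1.05, 0.07, 0], [1, -0.99, -1.04, -0.05, 0], [1, -0.98, -1.05, -0.15, 0], [1, -0.97, -1.03, -0.28, 0], [1, -0.95, -1.01, -0.38, 0], [1, -0.92, -0.98, -0.5, 0], [1, -0.9, -0.95, -0.6, 0], [1, 0, 0, 0, 0]]}}

```text
time: 25.5
tcp_pos: [511.1, 176.3, 214.7]
tcp_rot: [0.37, 0.929, -0.001, 0.0]
contact_force: [3.6, -1.4, 3.1]
grip_width: 13.1
grip_force: 24.9
```

Emit:
{"fn": "move_arm", "kwargs": {"rows": [[1, -0.86, -0.92, -0.7, 0], [1, -0.82, -0.87, -0.8, 0], [1, -0.77, -0.82, -0.9, 0], [1, -0.72, -0.76, -0.98, 0], [1, -0.67, -0.71, -1.06, 0], [1, -0.6, -0.64, -1.14, 0], [1, -0.54, -0.58, -1.21, 0], [1, -0.47, -0.5, -1.26, 0], [1, -0.41, -0.43, -1.31, 0], [1, 0, 0, 0, 0]]}}

```text
time: 26.75
tcp_pos: [453.1, 115.4, 120.3]
tcp_rot: [0.37, 0.929, 0.0, 0.0]
contact_force: [5.5, 1.4, 1.7]
grip_width: 13.0
grip_force: 24.9
```

```bash
cat > lev.py <<'E'
from h import *
import sys
# lever rails: fit angle from range points in jig frame
o=sensors.get_obs(); print(o['tcp_pos'].round(1),o['contact_force'].round(1),o['grip_width'])
jx=np.array([.685,.728,0]);jy=np.array([-.728,.685,0]);n=np.array([506,171.9,0])
for cn in('scene','top'):
    c=grab(cn,sys.argv[1]+cn); b=(190,70,300,210) if cn=='scene' else (180,125,270,230)
    uv=np.array([(u,v) for v in range(b[1],b[3]) for u in range(b[0],b[2])]);P=pts(c,uv);q=P-n;a=q@jx;d=q@jy
    m=(abs(abs(d)-44)<9)&(a>-100)&(a<60)&(P[:,2]>85)&(P[:,2]<260)
    for lo in range(-100,60,20):
        k=m&(a>=lo)&(a<lo+20)
        if k.sum()>3: print(cn,lo,k.sum(),'z med/max',np.median(P[k][:,2]).round(1),np.percentile(P[k][:,2],90).round(1),'a',a[k].mean().round(1))
E
python3 lev.py l1
```

```text
[453.1 115.4 120.3] [5.5 1.4 1.7] 13.004533503640635
scene -100 19 z med/max 167.3 238.8 a -87.5
scene -80 57 z med/max 168.6 193.5 a -73.5
scene -60 21 z med/max 161.7 166.0 a -50.0
scene -40 25 z med/max 152.9 157.2 a -29.1
scene -20 18 z med/max 146.3 148.8 a -10.0
scene 0 24 z med/max 137.3 140.6 a 10.7
scene 20 21 z med/max 130.8 135.5 a 30.9
scene 40 22 z med/max 124.6 126.3 a 50.1
top -100 7 z med/max 168.8 172.8 a -82.6
top -80 29 z med/max 169.7 177.3 a -71.1
top -60 19 z med/max 161.9 183.0 a -51.4
top 0 15 z med/max 140.3 144.9 a 9.8
top 20 20 z med/max 130.6 135.7 a 29.3
top 40 26 z med/max 121.7 127.1 a 52.3
```

Emit:
{"fn": "move_arm", "kwargs": {"rows": [[1, -0.32, -0.35, -1.36, 0], [1, -0.2, -0.21, -1.04, 0], [1, -0.13, -0.14, -0.88, 0], [1, -0.09, -0.08, -0.71, 0], [1, -0.05, -0.06, -0.54, 0], [1, -0.02, -0.03, -0.35, 0], [1, -0.03, -0.02, -0.36, 0], [1, 0, 0, 0, 0], [1, 0, 0, 0, 0], [1, 0, 0, 0, 0]], "newtons": 35}}

```text
time: 28.1
tcp_pos: [445.1, 107.1, 68.8]
tcp_rot: [0.369, 0.929, 0.001, 0.0]
contact_force: [4.7, 2.9, 4.1]
grip_width: 12.9
grip_force: 35.1
```

```bash
python3 lev.py l2
```

```text
[445.1 107.1  68.8] [4.7 2.9 4.1] 12.940501619399724
scene -100 68 z med/max 120.4 181.9 a -88.4
scene -80 38 z med/max 120.3 123.1 a -70.9
scene -60 31 z med/max 118.3 120.1 a -49.3
scene -40 40 z med/max 116.4 118.5 a -29.5
scene -20 28 z med/max 114.6 116.1 a -11.1
scene 0 17 z med/max 113.8 115.5 a 9.6
scene 20 14 z med/max 111.1 113.2 a 29.5
scene 40 14 z med/max 109.1 111.3 a 48.7
top -100 20 z med/max 121.2 139.3 a -88.0
top -80 22 z med/max 120.6 167.4 a -70.4
top -20 9 z med/max 115.5 136.0 a -4.9
top 0 32 z med/max 113.6 117.5 a 10.0
top 20 32 z med/max 112.3 115.7 a 31.2
top 40 48 z med/max 109.6 114.7 a 50.4
```

Emit:
{"fn": "move_arm", "kwargs": {"rows": [[1, -0.01, -0.02, -0.36, 0], [1, 0, 0, 0, 0], [1, -0.02, -0.01, -0.36, 0], [1, 0, 0, 0, 0], [1, 0, -0.01, -0.3, 0], [1, 0, 0, 0, 0], [1, 0, 0, 0, 0], [1, 0, 0, 0, 0], [1, 0, 0, 0, 0], [1, 0, 0, 0, 0]]}}

```text
time: 29.45
tcp_pos: [444.8, 106.7, 58.9]
tcp_rot: [0.369, 0.929, 0.001, 0.001]
contact_force: [3.3, 2.8, 8.5]
grip_width: 12.9
grip_force: 35.1
```

```bash
python3 lev.py l3
```

```text
[444.8 106.7  58.9] [3.3 2.8 8.5] 12.87847739748777
scene -100 67 z med/max 111.0 161.9 a -89.3
scene -80 46 z med/max 111.5 139.2 a -71.6
scene -60 36 z med/max 110.7 112.1 a -49.6
scene -40 43 z med/max 109.9 111.8 a -29.0
scene -20 23 z med/max 109.6 110.9 a -10.2
scene 0 17 z med/max 109.3 110.3 a 9.0
scene 20 17 z med/max 108.8 109.8 a 29.5
scene 40 13 z med/max 107.0 109.5 a 49.6
top -100 12 z med/max 115.0 162.7 a -86.1
top -80 20 z med/max 113.2 121.6 a -70.1
top -20 12 z med/max 107.7 188.6 a -4.1
top 0 30 z med/max 108.0 112.5 a 9.0
top 20 37 z med/max 108.6 111.8 a 30.0
top 40 46 z med/max 106.8 112.4 a 50.7
```

Emit:
{"fn": "move_arm", "kwargs": {"rows": [[1, 0, 0, -0.23, 0], [1, 0, 0, 0, 0], [1, 0, 0, -0.2, 0], [1, 0, 0, 0, 0], [1, 0, 0, 0, 0], [1, 0, 0, 0, 0], [1, 0, 0, 0, 0], [1, 0, 0, 0, 0], [1, 0, 0, 0, 0], [1, 0, 0, 0, 0]]}}

```text
time: 30.8
tcp_pos: [444.7, 106.7, 54.8]
tcp_rot: [0.369, 0.929, 0.001, 0.001]
contact_force: [2.8, 2.7, 9.9]
grip_width: 13.0
grip_force: 35.1
```

```bash
python3 lev.py l4
```

```text
[444.7 106.7  54.8] [2.8 2.7 9.9] 13.02725507406284
scene -100 76 z med/max 107.0 171.2 a -89.7
scene -80 45 z med/max 108.5 111.1 a -72.0
scene -60 38 z med/max 108.0 109.9 a -50.4
scene -40 44 z med/max 107.3 109.4 a -29.7
scene -20 23 z med/max 106.2 108.7 a -9.9
scene 0 16 z med/max 106.5 109.4 a 9.9
scene 20 18 z med/max 107.2 109.7 a 30.1
scene 40 10 z med/max 105.6 107.0 a 49.9
top -100 9 z med/max 110.4 142.5 a -85.9
top -80 21 z med/max 108.8 114.0 a -70.2
top -20 11 z med/max 106.0 113.5 a -4.5
top 0 30 z med/max 107.9 119.4 a 8.7
top 20 40 z med/max 107.3 110.6 a 30.6
top 40 45 z med/max 105.3 110.2 a 51.1
```

```bash
python3 -c "
from station import env
print(env.sign_off())"
```

```text
the job is handed in; nothing more can be done
None
```

The job is handed in: the larger connector is seated in the nest and released, and the arm is holding the lever level (within about 0.015 rad by my measurements) by its black handle, after one missed grasp that left the connector where it stood because the fingertips end about 32 mm above the reported TCP.

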